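# Unlatch the stock case and hold its lid open

### The arm

A 6-joint arm with a two-finger parallel gripper is mounted at the origin on the work surface. World frame = base frame: x ahead of the robot, y to its left, z up, the work surface at z = 0. Lengths are in mm, angles in rad, forces in N, time in s.
With the tool pointing down it reaches from about 275 to 1000 mm from the base axis. Payload 8.4 kg.
Tool frame: the origin (TCP) lies at the very end of the fingers, on their centre line; the grasp point (between the pads) lies 19 mm behind it; z points along the fingers, x is the direction in which the jaws open and shut, and the axes are right-handed (so a half turn about z gives the same grasp; the last joint's range is limited). The gripper opens to 85 mm and grips with 20 to 120 N. Pads are 22 mm wide; open, the fingers measure 114 mm over their backs; the gripper's body (76 mm by 85 mm) begins 54 mm behind the grasp point. The pads swing forward as they close: fully open they stand 13 mm farther back than shut.
Start: joints at [1.164, 0.353, 1.633, -0, 1.155, -0.002], TCP at [246.146, 574.491, 231.281] pointing down, gripper open.
Joint ranges: [-2.63, 2.63], [-0.92, 2.1], [0.06, 2.66], [-1.3, 4.44], [0, 2.69], [-3.02, 3.02]. Speed limits (rad/s): [2.22, 2.22, 2.79, 3.14, 3.14, 3.14].

### API

Orientations are given as [roll, pitch, yaw] about the fixed x, y, z axes, in that order (R = Rz(yaw) Ry(pitch) Rx(roll)).
In Python, from rig import r gives the robot as it stands. The module is installed in compiled form; this text tells all that it offers.
- The arm moves only by the tool apply_moves, never from a script. Its argument "targets" is a list that holds one entry, the list of rows, each a list of 7 numbers: the gripper's target within -1 to 1 (fully open at 1, half-way at 0, shut at -1), then the shift along the tool's x, y, z in cm, then the turn, a rotation vector about the tool's x, y, z in degrees. A call has 1 to 8 rows; each row is the pose to reach, as a shift and turn from the pose measured when the call began, along the tool's axes at that moment; what a row does not reach only later rows make up. A row lasts 1/10 s, in which the tool goes at most 50 mm and 8.59 degrees, less where a joint would pass 70% of its speed; a pose out of reach is approached as far as the arm can. A call with a gripper value outside its range is refused whole. The fingers move at their own pace and stop on an object; "newtons" is the grip in N (left out, the last holds). Time passes only in rows, so rows that repeat a pose let the fingers close. It gives the time, the measured TCP pose, the force and the opening at its end, in the units of the state.
- r.sense(): the state, without advancing time (a new reading comes with each control period).
- r.grab_frame(name): name is "scene" or "top"; returns a dict with "pixels" (480x640x3 uint8, red, green, blue), "fov_y" (degrees; the focal length in pixels is half the picture's height over the tangent of half this angle, whatever the lens; pixels are square), "cx", "cy" (the principal point, pixels), "R" (3x3) and "t" (3): a world point X has camera coordinates R X + t. Camera axes: x right, y down, z forward; pixel columns grow to the right and rows downward; lengths in mm; the calibration is good to about 2 mm. A picture is of the moment at which its call begins. There is no depth.
- r.sign_off(): hands the job in, once; it reports no verdict.
The state is a dict: "clock": time; "qpos": joint angles; "qvel": joint speeds; "joint_efforts": joint torques, N m; "eef_pos": TCP position; "tcp_rot": TCP orientation; "contact_force": force on the tool from outside, world axes, zero at the start; "wrist_torque": the same for the moment, N m; "opening": opening from 0.0 (shut) to 1.0 (fully open).
Only numpy, scipy, OpenCV 4.12 (cv2) and the standard library are available. Lean on these libraries where they do the work, as an engineer would, in place of code of your own. Each camera call takes 0.05 s, during which the arm holds its last target. There are 200 camera calls.

### The job

Someone wants to look over the glass cups in the grey storage case: turn the red clamp knob a quarter turn counter-clockwise until it is free, slide the catch all the way along (to the left when facing the case's front) so that it is clear of the lid, then lift the blue lid by its steel bar handle to 40 degrees. The lid falls shut by itself, so finish while still holding it there, steady, by the handle with nothing else propping it. Do not disturb the vases, cups and other stock on the table.

Things in the scene. Friction and masses are not known exactly. Their poses are not given: they have to be found in the camera images.
- case: fixed grey storage case with a blue lid, body 240 (x) x 300 (y) x 120 mm tall, lid top at z = 132 mm; origin: centre of its underside; its -x side is the front (with the catch), its +x side has the hinge, y runs along the front. It stands at any yaw up to 0.35 rad
- lid: the blue lid; origin: middle of the hinge axis, axes as the case's when shut. Its opening angle is the angle between its own z axis and vertical (it turns about the case's +y, so its front edge rises): 0 shut, stops at 1.25 rad. It has no stay: it falls shut from any angle when let go. Lid 244 x 304 mm, 10 mm thick, 0.25 to 0.5 kg. Until the catch has slid clear (about 35 mm), the catch's hook lies over a steel tab on the lid's front edge and blocks the lid
- lid_hinge (a point): middle of the hinge axis, 120 mm to +x of the case's middle, 122 mm above the table; the axis runs along the case's y
- lid_handle (a point): steel bar handle on the lid: a round bar 12 mm thick, 110 mm long, along the case's y, between two 10 mm posts; this point: middle of the bar. With the lid shut it lies 200 mm to -x of the hinge axis, 52 mm above it (42 mm above the lid's top, free space below). Turns with the lid; the round bar can turn between gripping fingers, so the gripper can stay upright
- clamp (a joint): clamp knob angle in rad: 0 (tight) to 1.57 (free); grows counter-clockwise seen from above; starts 0 to 0.2. A pin under it runs against a yellow stop and keeps the catch from sliding until it is turned well round. Light friction, about 0.06 N m, stays where it is left
- knob_grip (a point): on the knob's axis, at the height to grip: middle of the red grip bar, 12 mm below its top. Bar 12 mm wide, 46 mm long, 30 mm tall, with a 12 mm stem 28 mm long below it. The bar lies along this point's y axis: along the case's front when tight, pointing front-to-back (case's x) when free. The point turns with the knob and slides with the catch. With the catch home it is 175 mm to -x of the case's middle, 164 mm above the table
- catch (a joint): aluminium catch slide, which carries the knob, in m: 0 home (over the lid's tab), grows towards the case's +y, end stop at 0.055. About 2 N of friction; stays where it is left. Can be slid by the gripped knob
- red_vase: loose red vase, 150 mm tall, 68 mm across, stands about 0.25 m from the case's middle on its +y side; origin: centre of underside
- green_cup: loose green glass cup, 75 mm tall, 66 mm across, stands about 0.25 m from the case's middle on its -y side; origin: centre of underside
- blue_vase: loose blue vase, 140 mm tall, 72 mm across, on the left of the table; origin: centre of underside
- amber_jar: loose amber jar, 100 mm tall, 72 mm across, on the left of the table; origin: centre of underside
- white_bowl: loose white bowl, 50 mm tall, 110 mm across, on the right of the table; origin: centre of underside
- carton: loose closed cardboard carton, 100 x 130 x 90 mm, on the right of the table; origin: centre of underside

How it is judged:
By the outcome, as a careful person would: the job done as asked, in the order asked, and still so for the second after the job is handed in, while the arm keeps its last pose, push and grip.
It also fails if it takes over 48 s, if anything falls off the work surface, if the arm or the gripper's body presses on something with over 40 N, if the wrist force passes 120 N, or if a joint passes its speed limit or range.

## Working session

There is one attempt and no reset: what is moved stays moved. The work goes in short steps, Python scripts to look and compute and a tool call to move; the robot and the scene stay as the last step left them, time stands still between calls to the robot, and variables do not carry over. Pictures are saved under pics/ and viewed, about 8 in all and at most 12, crops included, and the job is handed in when it is done.

Besides the shell and the picture viewer there is one more tool, called as name(argument=value, ...) on one line, values as JSON. apply_moves: Moves the arm, as the interface text tells. Its arguments: {"type":"object","properties":{"targets":{"type":"array"},"newtons":{"type":"number"}},"required":["targets"]}

```bash
mkdir -p pics; python3 - <<'E'
from rig import r
import cv2,pickle
print(r.sense())
for n in("scene","top"):
    f=r.grab_frame(n); pickle.dump(f,open(n+"0.pkl","wb")); cv2.imwrite(f"pics/{n}0.png",f["pixels"][:,:,::-1]); print(n,f["fov_y"],f["cx"],f["cy"],f["R"],f["t"])
E
```

```text
{'clock': 0.0, 'qpos': array([ 1.16359641e+00,  3.53646403e-01,  1.63418095e+00, -1.23815276e-06,
        1.15519046e+00, -2.39527941e-03]), 'qvel': array([-1.17960590e-03,  9.45680569e-05,  9.58842475e-04, -4.90897569e-04,
        8.29405749e-04,  1.45158365e-04]), 'joint_efforts': array([ 5.55057159e-05, -6.05258560e+01, -3.42053962e+01, -2.08404740e-04,
        9.77464282e-03, -2.08419556e-05]), 'eef_pos': array([245.94883189, 574.02832045, 230.54274246]), 'tcp_rot': array([-3.14159037e+00,  1.42515558e-03,  1.16599219e+00]), 'contact_force': array([-0.26881628,  0.51587814,  0.60258123]), 'wrist_torque': array([-0.03033538, -0.01508675, -0.02554706]), 'opening': 1.0005323242177782}
scene 45.73772865057928 320.2018871483873 240.94070172204545 [[ 0.80327196  0.59530841 -0.019028  ]
 [ 0.30601782 -0.43990775 -0.84429513]
 [-0.51098656  0.67237569 -0.53554054]] [-474.49218239  -89.98514312 2323.08542   ]
top 52.79357889241302 309.902866346309 237.3218584400249 [[ 0.00305296 -0.9997339   0.02286517]
 [-0.99781573 -0.00455436 -0.06590168]
 [ 0.06598828 -0.02261403 -0.99756411]] [ -21.39675976  607.90893215 1676.20632113]
```

View pics/scene0.png

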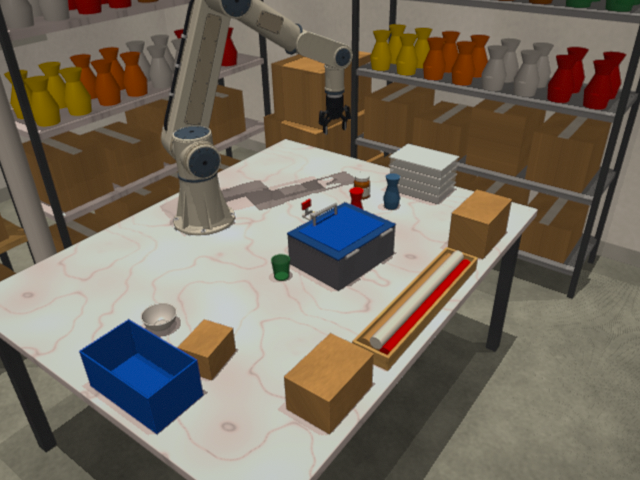

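View pics/top0.png

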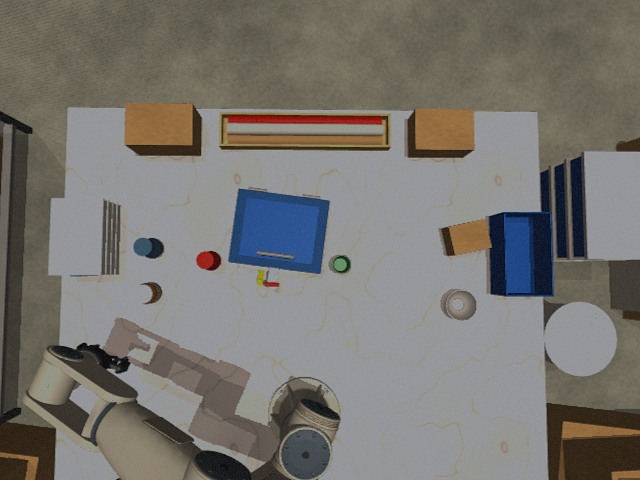

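The scene view shows the case at about (340,240) with the red knob at (306,206). In the top view the lid is at about (280,230), the bar at (276,254) and the knob at (270,284). Next I'll measure these.

```bash
cat > h.py <<'E'
import numpy as np,cv2,pickle
def ray(f,uv):
    F=240/np.tan(np.radians(f["fov_y"]/2)); R=np.array(f["R"]);t=np.array(f["t"])
    d=R.T@np.array([(uv[0]-f["cx"])/F,(uv[1]-f["cy"])/F,1]); return -R.T@t,d
def onz(f,uv,z):
    o,d=ray(f,uv); return o+d*(z-o[2])/d[2]
def tri(f1,u1,f2,u2):
    o1,d1=ray(f1,u1);o2,d2=ray(f2,u2)
    s=np.linalg.lstsq(np.c_[d1,-d2],o2-o1,rcond=None)[0]
    a,b=o1+s[0]*d1,o2+s[1]*d2; return (a+b)/2,np.linalg.norm(a-b)
def proj(f,X):
    F=240/np.tan(np.radians(f["fov_y"]/2)); c=np.array(f["R"])@X+np.array(f["t"]); return F*c[0]/c[2]+f["cx"],F*c[1]/c[2]+f["cy"]
def mask(f,hlo,hhi,box,s=110,v=50):
    h=cv2.cvtColor(f["pixels"],cv2.COLOR_RGB2HSV); H=h[...,0].astype(int)
    m=((H>=hlo)&(H<=hhi)) if hlo<=hhi else ((H>=hlo)|(H<=hhi))
    m&=(h[...,1]>s)&(h[...,2]>v); k=np.zeros_like(m); x0,y0,x1,y1=box; k[y0:y1,x0:x1]=1
    return (m&k).astype(np.uint8)
E
python3 - <<'E'
from h import *
T=pickle.load(open("top0.pkl","rb"));S=pickle.load(open("scene0.pkl","rb"))
m=mask(T,100,130,(220,175,340,280)); m=cv2.morphologyEx(m,cv2.MORPH_CLOSE,np.ones((7,7)))
c=max(cv2.findContours(m,0,2)[0],key=cv2.contourArea); rc=cv2.minAreaRect(c); b=cv2.boxPoints(rc)
P=np.array([onz(T,p,132) for p in b]);print("lid",b.tolist(),P.round(1).tolist(),[np.linalg.norm(P[i]-P[i-1]).round(1) for i in range(4)],P.mean(0))
for f,n,bx in((T,"t",(255,265,290,295)),(S,"s",(296,195,316,216))):
    m=mask(f,170,8,bx); ys,xs=np.nonzero(m); print("red",n,len(xs),xs.mean(),ys.mean(),xs.min(),xs.max(),ys.min(),ys.max())
    if n=="t": ut=(xs.mean(),ys.mean()); r=cv2.minAreaRect(np.c_[xs,ys].astype(np.float32));print(r)
    else: us=(xs.mean(),ys.mean())
print("knob tri",tri(T,ut,S,us),"onz161",onz(T,ut,161))
for n,bx,hh,z in(("redvase",(190,240,225,275),(170,8),75),("green",(325,250,355,275),(40,90),60),):
    m=mask(T,*hh,bx); ys,xs=np.nonzero(m); print(n,onz(T,(xs.mean(),ys.mean()),z))
a=cv2.resize(T["pixels"][180:300,190:360,::-1],None,fx=4.5,fy=4.5,interpolation=cv2.INTER_CUBIC)
b=cv2.resize(S["pixels"][180:290,270:400,::-1],None,fx=4.5,fy=4.5,interpolation=cv2.INTER_CUBIC)
cv2.imwrite("pics/cT.png",a);cv2.imwrite("pics/cS.png",b)
E
```

```text
lid [[228.33969116210938, 261.01837158203125], [237.91421508789062, 188.2518768310547], [329.1763000488281, 200.26007080078125], [319.6017761230469, 273.02655029296875]] [[522.1, 248.7, 132.0], [761.2, 220.7, 132.0], [723.3, -79.7, 132.0], [484.0, -48.6, 132.0]] [np.float64(299.7), np.float64(240.7), np.float64(302.8), np.float64(241.4)] [622.66097108  85.26756832 132.        ]
red t 52 270.9423076923077 283.96153846153845 264 278 282 286
((271.00408935546875, 283.9549255371094), (14.123575210571289, 3.3498222827911377), 5.194429397583008)
red s 66 305.6363636363636 204.1969696969697 302 310 199 209
knob tri (array([448.64297148, 107.87684901, 159.02075612]), np.float64(0.7165314726200811)) onz161 [448.98046525 107.99038006 161.        ]
redvase [525.99785357 324.83022191  75.        ]
green [ 514.45781738 -129.93834489   60.        ]
```

View pics/cT.png

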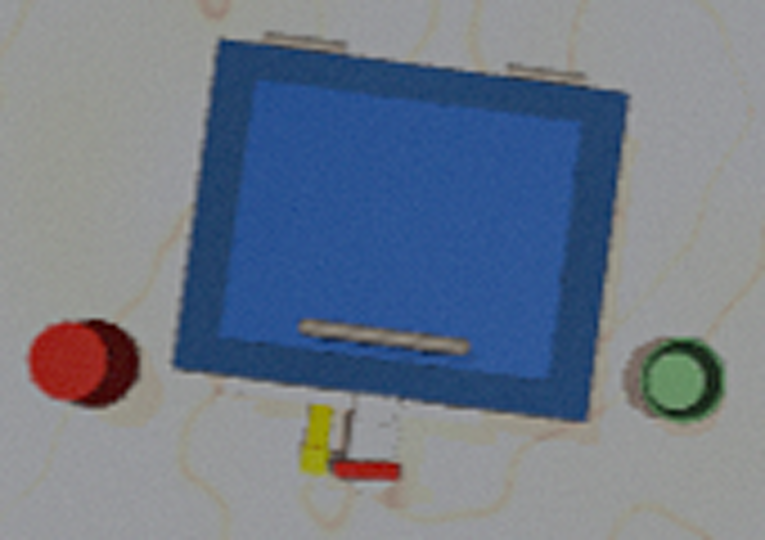

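View pics/cS.png

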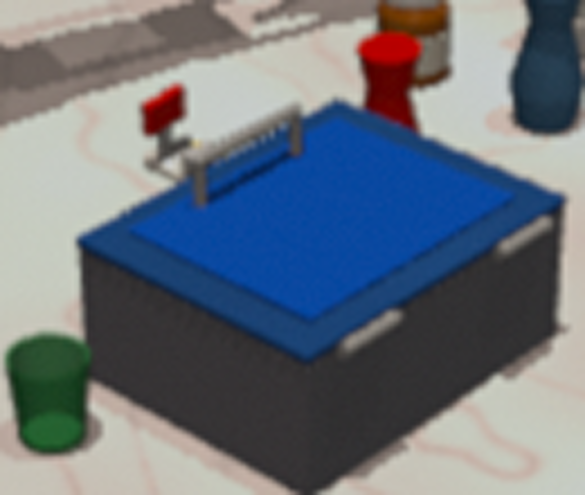

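The crops show the bar handle at top-view (257,252)–(294,257), the knob bar at (271,284) and the yellow stop at (260,278) on its left. The lid measures 241 x 301 mm, as it should. The knob triangulates to z 159 and lies 175 mm from the case centre, which also agrees.

```bash
cat >> h.py <<'E'
from scipy.spatial.transform import Rotation as Ro
C=np.array([622.7,85.3,0]); Y=-0.128; RC=Ro.from_euler('z',Y).as_matrix()
def cw(x,y,z): return C+RC@np.array([x,y,z])
def delta(s,pos,yaw):
    R0=Ro.from_euler('xyz',s["tcp_rot"]); Rt=Ro.from_euler('xyz',[np.pi,0,yaw])
    return (R0.inv().apply(np.array(pos)-s["eef_pos"])/10).round(2),np.degrees((R0.inv()*Rt).as_rotvec()).round(2)
E
python3 - <<'E'
from h import *
from rig import r
T=pickle.load(open("top0.pkl","rb"));S=pickle.load(open("scene0.pkl","rb"))
m=mask(T,20,35,(250,260,290,295)); ys,xs=np.nonzero(m); yt=(xs.mean(),ys.mean()); print(len(xs),yt)
for z in (130,150,170): p=onz(T,yt,z); print(z,RC.T@(p-C),proj(S,p))
print("handle",cw(-80,0,174),onz(T,(275.6,254.6),178),"knob",cw(-175,0,164))
h=[onz(T,p,178) for p in((294.4,257.1),(256.7,252.2))]; d=h[1]-h[0]; print(np.arctan2(-d[0],d[1]),np.linalg.norm(d))
T2=mask(T,170,8,(255,265,290,295),s=80); ys,xs=np.nonzero(T2); P=np.array([onz(T,p,176)[:2] for p in zip(xs,ys)]); w,v=np.linalg.eigh(np.cov(P.T)); v=v[:,1]; v*=np.sign(v[1]); print("bar yaw",np.arctan2(-v[0],v[1]))
s=r.sense()
for z in(215,146): print(delta(s,[448.8,108,z],-0.09))
E
```

```text
81 (np.float64(260.0246913580247), np.float64(277.74074074074076))
130 [-160.98642957   39.89258343  130.        ] (np.float64(316.3307950395922), np.float64(208.48669473035613))
150 [-160.43311106   38.35672945  150.        ] (np.float64(316.02530229706855), np.float64(203.94576448422688))
170 [-159.87979255   36.82087548  170.        ] (np.float64(315.71630922157834), np.float64(199.35280430210594))
handle [543.3544657   95.51206087 174.        ] [542.18591366  93.05619882 178.        ] knob [449.13164373 107.63888316 164.        ]
-0.12558943228151007 120.37177668284585
bar yaw -0.0939191286248397
(array([-34.85,  37.  ,   1.61]), array([4.000e-02, 6.000e-02, 7.196e+01]))
(array([-34.84,  37.  ,   8.51]), array([4.000e-02, 6.000e-02, 7.196e+01]))
```

apply_moves(targets=[[[1, -34.8, 37, 1.6, 0, 0, 72], [1, -34.8, 37, 1.6, 0, 0, 72], [1, -34.8, 37, 1.6, 0, 0, 72], [1, -34.8, 37, 1.6, 0, 0, 72], [1, -34.8, 37, 1.6, 0, 0, 72], [1, -34.8, 37, 1.6, 0, 0, 72], [1, -34.8, 37, 1.6, 0, 0, 72], [1, -34.8, 37, 1.6, 0, 0, 72]]], newtons=40)

```text
clock: 0.9
eef_pos: [406.0, 206.0, 218.5]
tcp_rot: [3.14, 0.0, -0.04]
contact_force: [0.9, 0.0, -0.4]
opening: 1.001
```

```bash
python3 - <<'E'
from h import *
from rig import r
s=r.sense(); print(s["clock"],s["eef_pos"],s["tcp_rot"],s["qpos"])
for z in(215,146): print(delta(s,[448.8,108,z],-0.09))
E
```

```text
0.9 [405.97991282 205.98744398 218.46072868] [ 3.14049674e+00  2.68691266e-04 -3.98700059e-02] [ 4.66865049e-01  1.00301216e-01  1.99477546e+00 -9.55803850e-04
  1.04728298e+00  5.07213057e-01]
(array([4.67, 9.62, 0.36]), array([0.06, 0.01, 2.87]))
(array([4.67, 9.61, 7.26]), array([0.06, 0.01, 2.87]))
```

apply_moves(targets=[[[0.5, 4.7, 9.6, 0.3, 0, 0, 2.9], [0.5, 4.7, 9.6, 0.3, 0, 0, 2.9], [0.4, 4.7, 9.6, 0.3, 0, 0, 2.9], [0.4, 4.7, 9.6, 0.3, 0, 0, 2.9], [0.4, 4.7, 9.6, 0.3, 0, 0, 2.9]]])

```text
clock: 1.4
eef_pos: [448.6, 108.8, 215.3]
tcp_rot: [3.141, 0.001, -0.091]
contact_force: [0.3, 0.2, 0.4]
opening: 0.705
```

```bash
python3 - <<'E'
from h import *
from rig import r
s=r.sense(); print(s["clock"],s["eef_pos"],s["tcp_rot"])
print(delta(s,[448.8,108,146],-0.09))
f=r.grab_frame("scene"); a=cv2.resize(f["pixels"][120:260,240:400,::-1],None,fx=4,fy=4,interpolation=cv2.INTER_CUBIC);cv2.imwrite("pics/k1.png",a)
E
```

```text
1.4 [448.62013227 108.81349183 215.34428284] [ 3.14074746e+00  9.90619212e-04 -9.08031600e-02]
(array([0.03, 0.07, 6.93]), array([ 0.05,  0.06, -0.05]))
```

View pics/k1.png

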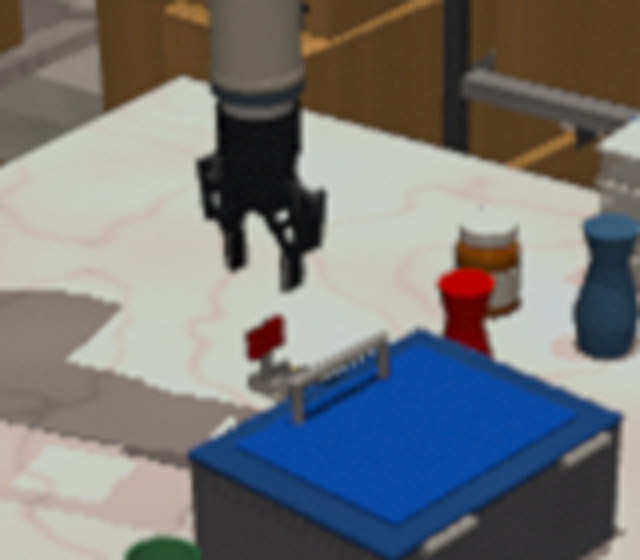

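The open jaws are centred above the knob, with the fingertips at crop (235–290,270–285) and the knob at (265,340). I'll descend and close.

apply_moves(targets=[[[0.4, 0, 0.1, 2.5, 0, 0, 0], [0.4, 0, 0.1, 5, 0, 0, 0], [0.4, 0, 0.1, 6.8, 0, 0, 0], [0.4, 0, 0.1, 6.9, 0, 0, 0], [-1, 0, 0.1, 6.9, 0, 0, 0], [-1, 0, 0.1, 6.9, 0, 0, 0], [-1, 0, 0.1, 6.9, 0, 0, 0], [-1, 0, 0.1, 6.9, 0, 0, 0]]])

```text
clock: 2.25
eef_pos: [449.1, 108.5, 147.4]
tcp_rot: [3.142, -0.001, -0.09]
contact_force: [-0.7, 1.1, 5.0]
opening: 0.127
```

apply_moves(targets=[[[-1, 0, 0, 0, 0, 0, 0], [-1, 0, 0, 0, 0, 0, 0], [-1, 0, 0, 0, 0, 0, 0]]])

```text
clock: 2.55
eef_pos: [449.1, 108.6, 147.5]
tcp_rot: [-3.142, -0.001, -0.09]
contact_force: [0.0, 1.5, -0.3]
opening: 0.132
```

apply_moves(targets=[[[-1, 0, 0, 0, 0, 0, -5], [-1, 0, 0, 0, 0, 0, -10], [-1, 0, 0, 0, 0, 0, -15], [-1, 0, 0, 0, 0, 0, -20], [-1, 0, 0, 0, 0, 0, -25], [-1, 0, 0, 0, 0, 0, -30], [-1, 0, 0, 0, 0, 0, -35], [-1, 0, 0, 0, 0, 0, -40]]])

```text
clock: 3.35
eef_pos: [448.3, 108.4, 147.5]
tcp_rot: [-3.141, 0.001, 0.612]
contact_force: [-2.8, 0.4, 2.5]
opening: 0.13
```

```bash
python3 - <<'E'
from h import *
from rig import r
s=r.sense(); print(s["eef_pos"],s["tcp_rot"],s["contact_force"],s["wrist_torque"],s["opening"])
print(delta(s,[449.1,108.3,147],1.443))
E
```

```text
[448.34956915 108.37990713 147.45445598] [-3.14138676e+00  6.99785164e-04  6.11592906e-01] [-2.84586603  0.3595045   2.46752115] [-0.00249336  0.55364534 -0.12247397] 0.1299888733784839
(array([0.06, 0.05, 0.05]), array([-3.000e-02,  3.000e-02, -4.764e+01]))
```

apply_moves(targets=[[[-1, 0.05, 0, 0, 0, 0, -6], [-1, 0.05, 0, 0, 0, 0, -12], [-1, 0.05, 0, 0, 0, 0, -18], [-1, 0.05, 0, 0, 0, 0, -24], [-1, 0.05, 0, 0, 0, 0, -30], [-1, 0.05, 0, 0, 0, 0, -36], [-1, 0.05, 0, 0, 0, 0, -42], [-1, 0.05, 0, 0, 0, 0, -47]]])

```text
clock: 4.15
eef_pos: [448.0, 108.2, 147.5]
tcp_rot: [-3.139, 0.001, 1.436]
contact_force: [-3.1, -0.9, 3.1]
opening: 0.131
```

apply_moves(targets=[[[-1, 0, 0, 0, 0, 0, -1], [-1, 0, 0, 0, 0, 0, -2], [-1, 0, 0, 0, 0, 0, -2]]])

```text
clock: 4.45
eef_pos: [447.8, 108.2, 147.5]
tcp_rot: [-3.139, 0.001, 1.469]
contact_force: [-2.6, -0.3, 2.6]
opening: 0.131
```

```bash
python3 - <<'E'
from h import *
from rig import r
s=r.sense(); print(s["clock"],s["eef_pos"],s["tcp_rot"],s["contact_force"],s["wrist_torque"],s["opening"])
print(delta(s,s["eef_pos"]+RC@[0,56,0],1.443))
f=r.grab_frame("scene"); a=cv2.resize(f["pixels"][170:250,270:370,::-1],None,fx=6,fy=6,interpolation=cv2.INTER_CUBIC);cv2.imwrite("pics/k2.png",a)
E
```

```text
4.45 [447.79703413 108.1530189  147.46054852] [-3.13884135e+00  1.13214399e-03  1.46881493e+00] [-2.58032265 -0.29643533  2.55948624] [-0.02197163  0.28139736 -0.71154465] 0.13105928271578324
(array([ 5.6 ,  0.15, -0.01]), array([-0.16,  0.07,  1.48]))
```

The wrist torque of -0.7 N m shows the knob is against its free stop. Now I'll slide the catch.

apply_moves(targets=[[[-1, 0.4, 0.01, 0, 0, 0, 1], [-1, 1.2, 0.03, 0, 0, 0, 1], [-1, 2, 0.05, 0, 0, 0, 1], [-1, 2.8, 0.07, 0, 0, 0, 1], [-1, 3.6, 0.09, 0, 0, 0, 1], [-1, 4.4, 0.11, 0, 0, 0, 1], [-1, 5, 0.13, 0, 0, 0, 1], [-1, 5.4, 0.14, 0, 0, 0, 1]]])

```text
clock: 5.3
eef_pos: [454.8, 162.4, 147.4]
tcp_rot: [-3.139, 0.001, 1.452]
contact_force: [-3.0, -7.6, 4.6]
opening: 0.13
```

```bash
python3 - <<'E'
from h import *
from rig import r
s=r.sense(); print(s["clock"],s["eef_pos"],s["tcp_rot"],s["contact_force"],s["wrist_torque"],s["opening"])
print("case frame",RC.T@(s["eef_pos"]-C), "F",RC.T@s["contact_force"])
E
```

```text
5.3 [454.77486504 162.41267958 147.44760748] [-3.13891495e+00  1.25562699e-03  1.45177212e+00] [-3.03928311 -7.6404506   4.57481856] [-1.6135986   0.48232529 -0.3672754 ] 0.12984747263230398
case frame [-176.39486166   55.04606328  147.44760748] F [-2.03910994 -7.96591224  4.57481856]
```

Force is building at the end stop. A small further push will confirm it.

apply_moves(targets=[[[-1, 0.2, 0, 0, 0, 0, 0], [-1, 0.3, 0, 0, 0, 0, 0], [-1, 0.3, 0, 0, 0, 0, 0]]])

```text
clock: 5.6
eef_pos: [454.7, 162.8, 147.4]
tcp_rot: [-3.138, 0.007, 1.454]
contact_force: [-1.1, -18.4, 8.1]
opening: 0.132
```

apply_moves(targets=[[[-1, -0.15, 0, 0, 0, 0, 0], [-0.5, -0.15, 0, 0, 0, 0, 0], [-0.2, -0.15, 0, 0, 0, 0, 0], [-0.2, -0.15, 0, 0, 0, 0, 0], [-0.2, -0.15, 0, 0, 0, 0, 0], [-0.2, -0.15, 0, 0, 0, 0, 0]]])

```text
clock: 6.2
eef_pos: [454.6, 161.5, 147.4]
tcp_rot: [-3.139, 0.006, 1.454]
contact_force: [0.0, -0.1, 0.6]
opening: 0.4
```

apply_moves(targets=[[[-0.2, 0, 0, -2, 0, 0, 0], [-0.2, 0, 0, -5, 0, 0, 0], [-0.2, 0, 0, -9, 0, 0, 0], [0, 0, 0, -10, 0, 0, 0], [0, 0, 0, -10, 0, 0, 0]]])

```text
clock: 6.7
eef_pos: [456.0, 162.5, 249.0]
tcp_rot: [3.141, 0.005, 1.454]
contact_force: [0.2, 0.3, -1.1]
opening: 0.501
```

```bash
python3 - <<'E'
from h import *
from rig import r
s=r.sense(); print(s["clock"],s["eef_pos"],s["tcp_rot"],s["contact_force"],s["opening"])
T=r.grab_frame("top");S=r.grab_frame("scene")
u=[]
for f,bx in((T,(235,265,290,300)),(S,(280,180,330,225))):
    m=mask(f,170,8,bx); ys,xs=np.nonzero(m); u.append((xs.mean(),ys.mean())); print(len(xs),u[-1],np.ptp(xs),np.ptp(ys))
p,e=tri(T,u[0],S,u[1]); print("knob",p,e,"case",RC.T@(p-C))
h=cw(-80,0,0); print("handle",delta(s,[h[0],h[1],245],Y),delta(s,[h[0],h[1],156],Y))
a=cv2.resize(T["pixels"][220:300,220:320,::-1],None,fx=4,fy=4,interpolation=cv2.INTER_CUBIC);b=cv2.resize(S["pixels"][170:250,270:370,::-1],None,fx=4,fy=4,interpolation=cv2.INTER_CUBIC);cv2.imwrite("pics/k3.png",np.hstack([a,b]))
E
```

```text
6.7 [456.02368642 162.52681926 249.01724114] [3.14125933 0.0047653  1.45393563] [ 0.18263589  0.27082253 -1.07814061] 0.501207270234027<stdin>:7: RuntimeWarning: Mean of empty slice.
  ret = ret.dtype.type(ret / rcount)
Traceback (most recent call last):
ValueError: zero-size array to reduction operation maximum which has no identity
```

The arm hides the knob from the top camera, so I'll compute the handle move and check the knob in the scene view.

```bash
python3 - <<'E'
from h import *
from rig import r
s=r.sense(); S=r.grab_frame("scene")
m=mask(S,170,8,(275,180,330,225)); ys,xs=np.nonzero(m); u=(xs.mean(),ys.mean()); print(len(xs),u)
o,d=ray(S,u); p=o+d*(161-o[2])/d[2]; print("knob case",RC.T@(p-C))
h=cw(-80,0,0); print("handle",h,delta(s,[h[0]-.5,h[1]-1,245],Y),delta(s,[h[0],h[1],156],Y))
cv2.imwrite("pics/k3.png",cv2.resize(S["pixels"][130:250,270:400,::-1],None,fx=5,fy=5,interpolation=cv2.INTER_CUBIC))
E
```

```text
62 (np.float64(316.01612903225805), np.float64(199.06451612903226))
knob case [-172.49236277   51.05732615  161.        ]
handle [543.3544657   95.51206087   0.        ] (array([-5.67,  9.57,  0.15]), array([ 0.14,  0.48, 90.63])) (array([-5.5 ,  9.64,  9.05]), array([ 0.14,  0.48, 90.63]))
```

View pics/k3.png

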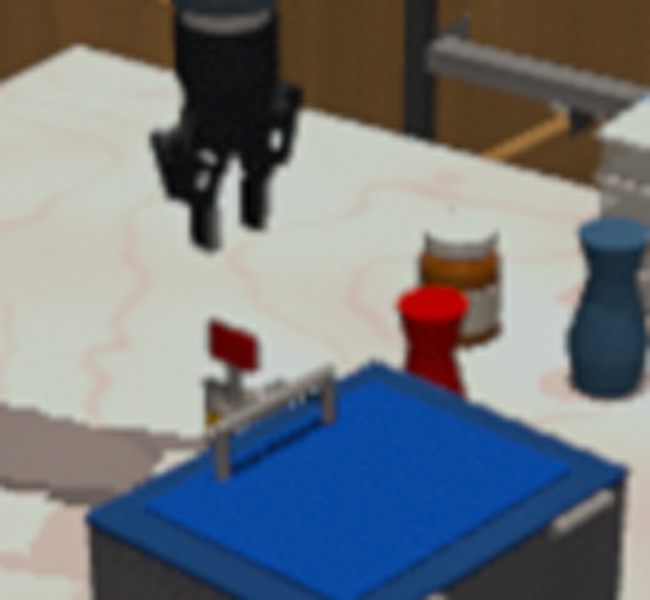

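The knob points front-to-back and has slid. My 1.5 mm back-off before opening may have dragged the catch slightly off its stop, so I'll regrip, push to the stop again, and open while still pushing.

apply_moves(targets=[[[0, -0.05, -0.1, 4, 0, 0, 0], [0, -0.05, -0.1, 8, 0, 0, 0], [0, -0.05, -0.1, 10, 0, 0, 0], [0, -0.05, -0.1, 10.1, 0, 0, 0], [-1, -0.05, -0.1, 10.1, 0, 0, 0], [-1, -0.05, -0.1, 10.1, 0, 0, 0], [-1, -0.05, -0.1, 10.1, 0, 0, 0], [-1, -0.05, -0.1, 10.1, 0, 0, 0]]])

```text
clock: 7.65
eef_pos: [453.2, 161.1, 145.9]
tcp_rot: [-3.138, 0.006, 1.453]
contact_force: [-0.2, 0.7, 0.7]
opening: 0.133
```

apply_moves(targets=[[[-1, 0, 0, 0, 0, 0, 0], [-1, 0.2, 0, 0, 0, 0, 0], [-1, 0.4, 0, 0, 0, 0, 0], [-1, 0.4, 0, 0, 0, 0, 0], [-1, 0.4, 0, 0, 0, 0, 0]]])

```text
clock: 8.15
eef_pos: [453.3, 162.8, 145.9]
tcp_rot: [-3.138, 0.011, 1.455]
contact_force: [1.7, -14.6, 1.5]
opening: 0.13
```

apply_moves(targets=[[[-0.2, 0.1, 0, 0, 0, 0, 0], [-0.2, 0.1, 0, 0, 0, 0, 0], [-0.2, 0, 0, 0, 0, 0, 0], [-0.2, 0, 0, 0, 0, 0, 0], [-0.2, 0, 0, -3, 0, 0, 0], [0, 0, 0, -7, 0, 0, 0], [0, 0, 0, -10, 0, 0, 0], [0, 0, 0, -10, 0, 0, 0]]])

```text
clock: 8.95
eef_pos: [456.1, 164.9, 250.1]
tcp_rot: [3.139, 0.007, 1.455]
contact_force: [0.5, 0.2, -1.3]
opening: 0.499
```

```bash
python3 - <<'E'
from h import *
from rig import r
s=r.sense();h=cw(-80,0,0); print(s["eef_pos"],delta(s,[h[0]-.5,h[1]-1,245],Y))
E
```

```text
[456.09947716 164.87780801 250.09618405] (array([-5.98,  9.43,  0.58]), array([ 0.46,  0.19, 90.7 ]))
```

apply_moves(targets=[[[0.2, -6, 9.4, 0.5, 0.4, 0.2, 90.7], [0.2, -6, 9.4, 0.5, 0.4, 0.2, 90.7], [0.2, -6, 9.4, 0.5, 0.4, 0.2, 90.7], [0.2, -6, 9.4, 0.5, 0.4, 0.2, 90.7], [0.2, -6, 9.4, 0.5, 0.4, 0.2, 90.7], [0.2, -6, 9.4, 0.5, 0.4, 0.2, 90.7], [0.2, -6, 9.4, 0.5, 0.4, 0.2, 90.7], [0.2, -6, 9.4, 0.5, 0.4, 0.2, 90.7]]])

```text
clock: 9.75
eef_pos: [542.2, 94.4, 244.8]
tcp_rot: [3.14, 0.003, 0.249]
contact_force: [-0.0, 0.7, -0.4]
opening: 0.599
```

```bash
python3 - <<'E'
from h import *
from rig import r
s=r.sense();h=cw(-80,0,0); print(s["eef_pos"],s["tcp_rot"],delta(s,[h[0]-.5,h[1]-1,245],Y))
E
```

```text
[542.1747287  94.427429  244.8477301] [3.14045471 0.0034618  0.24862983] (array([ 0.07,  0.01, -0.02]), array([ 0.1 ,  0.18, 21.58]))
```

apply_moves(targets=[[[0.2, 0.1, 0, 0, 0, 0, 8], [0.2, 0.1, 0, 0, 0, 0, 16], [0.2, 0.1, 0, 0, 0, 0, 21.6], [0.2, 0.1, 0, 0, 0, 0, 21.6], [0.2, 0.1, 0, 0, 0, 0, 21.6]]])

```text
clock: 10.25
eef_pos: [542.9, 94.7, 244.3]
tcp_rot: [3.139, 0.004, -0.125]
contact_force: [0.0, -0.8, -0.3]
opening: 0.598
```

```bash
python3 - <<'E'
from h import *
from rig import r
s=r.sense();h=cw(-80,0,0); print(s["eef_pos"],s["tcp_rot"],delta(s,[h[0]-.5,h[1]-1,156],Y))
S=r.grab_frame("scene")
cv2.imwrite("pics/k4.png",cv2.resize(S["pixels"][130:250,270:400,::-1],None,fx=5,fy=5,interpolation=cv2.INTER_CUBIC))
E
```

```text
[542.87736668  94.70397529 244.25532449] [ 3.13908747  0.00357183 -0.12526265] (array([ 0.03, -0.  ,  8.83]), array([0.14, 0.2 , 0.16]))
```

View pics/k4.png

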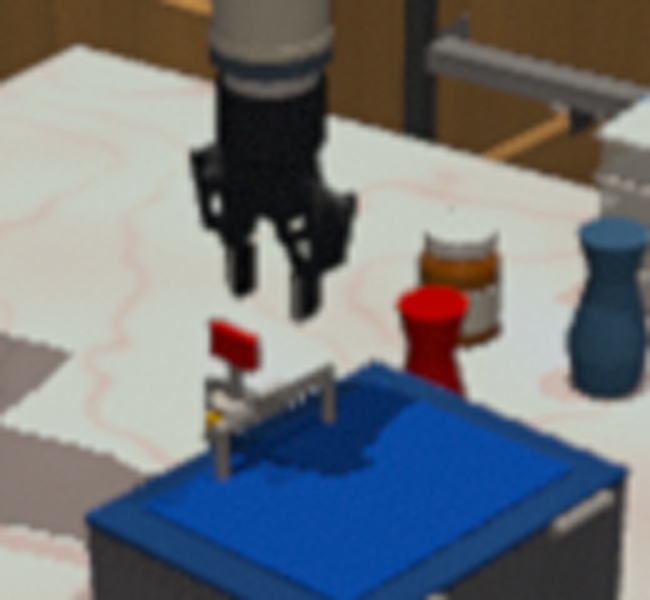

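The jaws straddle the bar (fingertips at (240,290) and (305,310), bar middle at (280,390)), and the knob is clear of the gripper. I'll descend and grip.

apply_moves(targets=[[[0.2, 0, 0, 3.5, 0, 0, 0], [0.2, 0, 0, 7, 0, 0, 0], [0.2, 0, 0, 8.8, 0, 0, 0], [0.2, 0, 0, 8.9, 0, 0, 0], [-1, 0, 0, 8.9, 0, 0, 0], [-1, 0, 0, 8.9, 0, 0, 0], [-1, 0, 0, 8.9, 0, 0, 0], [-1, 0, 0, 8.9, 0, 0, 0]]])

```text
clock: 11.1
eef_pos: [543.1, 94.7, 156.8]
tcp_rot: [3.14, 0.002, -0.125]
contact_force: [-2.0, 1.0, 8.0]
opening: 0.121
```

apply_moves(targets=[[[-1, 0, 0, 0, 0, 0, 0], [-1, 0, 0, 0, 0, 0, 0], [-1, 0, 0, 0, 0, 0, 0]]])

```text
clock: 11.4
eef_pos: [543.1, 94.8, 156.9]
tcp_rot: [3.14, 0.002, -0.125]
contact_force: [-1.6, -0.0, -0.2]
opening: 0.123
```

```bash
cat > arc.py <<'E'
from h import *
from rig import r
import sys
s=r.sense(); print(s["clock"],s["eef_pos"],s["tcp_rot"],s["contact_force"],s["wrist_torque"],s["opening"])
H=RC.T@(s["eef_pos"]-C)  # case frame tcp
print("case",H,"grasp rel hinge",H[0]-120,H[2]+19-122)
g=np.array([-200,52.]); a=np.radians(float(sys.argv[1]))
# angle from measured grasp point
ang=lambda x,z: np.degrees(np.arctan2(z,-x)-np.arctan2(52,200))
print("ang now",ang(H[0]-120,H[2]-103))
for d in map(float,sys.argv[1:]):
    t=np.radians(d); x=-200*np.cos(t)+52*np.sin(t); z=200*np.sin(t)+52*np.cos(t)
    print(d,*[q.tolist() for q in delta(s,cw(x+120,H[1],z+103),Y)])
E
python3 arc.py 0 2 5 8 11 14 17 20
```

```text
11.4 [543.08757505  94.75517944 156.86543031] [ 3.13989618e+00  1.78292782e-03 -1.25287754e-01] [-1.55919488 -0.04996208 -0.17725927] [ 0.04193244  0.13108876 -0.01913265] 0.12252016889771473
case [-80.16809077  -0.78475832 156.86543031] grasp rel hinge -200.168090774058 53.86543031193088
ang now 0.487338202337869
0.0 [0.02, -0.0, 0.19] [0.1, 0.1, 0.16]
2.0 [0.21, 0.0, -0.51] [0.1, 0.1, 0.16]
5.0 [0.54, 0.0, -1.54] [0.1, 0.1, 0.16]
8.0 [0.93, 0.01, -2.55] [0.1, 0.1, 0.16]
11.0 [1.37, 0.01, -3.54] [0.1, 0.1, 0.16]
14.0 [1.86, 0.01, -4.5] [0.1, 0.1, 0.16]
17.0 [2.4, 0.02, -5.44] [0.1, 0.1, 0.16]
20.0 [2.99, 0.02, -6.35] [0.1, 0.1, 0.16]
```

apply_moves(targets=[[[-1, 0.1, 0, -0.4, 0, 0, 0], [-1, 0.2, 0, -0.7, 0, 0, 0], [-1, 0.35, 0, -1.2, 0, 0, 0], [-1, 0.52, 0, -1.7, 0, 0, 0], [-1, 0.71, 0, -2.2, 0, 0, 0], [-1, 0.91, 0, -2.7, 0, 0, 0], [-1, 1.1, 0, -3.2, 0, 0, 0], [-1, 1.35, 0, -3.7, 0, 0, 0]]])

```text
clock: 12.2
eef_pos: [556.2, 93.1, 194.2]
tcp_rot: [3.14, 0.003, -0.125]
contact_force: [-3.5, 0.6, -3.4]
opening: 0.123
```

```bash
python3 arc.py 14 17 20 23 26 29 32 35 38 40
```

```text
12.2 [556.18026906  93.06757177 194.19160769] [ 3.13966920e+00  2.88747524e-03 -1.25311854e-01] [-3.45487217  0.56065921 -3.44270842] [ 0.07566267  0.8692972  -0.07826923] 0.12326330363130035
case [-66.96708135  -0.78726762 194.19160769] grasp rel hinge -186.967081350583 91.19160769109337
ang now 11.42619700719021
14.0 [0.55, 0.0, -0.77] [0.11, 0.17, 0.15]
17.0 [1.09, 0.01, -1.7] [0.11, 0.17, 0.15]
20.0 [1.67, 0.01, -2.61] [0.11, 0.17, 0.15]
23.0 [2.31, 0.01, -3.49] [0.11, 0.17, 0.15]
26.0 [2.99, 0.02, -4.33] [0.11, 0.17, 0.15]
29.0 [3.71, 0.02, -5.14] [0.11, 0.17, 0.15]
32.0 [4.47, 0.02, -5.9] [0.11, 0.17, 0.15]
35.0 [5.28, 0.03, -6.63] [0.11, 0.17, 0.15]
38.0 [6.12, 0.03, -7.31] [0.11, 0.17, 0.15]
40.0 [6.7, 0.03, -7.74] [0.11, 0.17, 0.15]
```

apply_moves(targets=[[[-1, 0.5, 0, -0.9, 0, 0, 0], [-1, 1.09, 0, -1.9, 0, 0, 0], [-1, 1.67, 0, -2.8, 0, 0, 0], [-1, 2.31, 0, -3.7, 0, 0, 0], [-1, 2.99, 0, -4.5, 0, 0, 0], [-1, 3.7, 0, -5.3, 0, 0, 0], [-1, 4.4, 0, -6.05, 0, 0, 0], [-1, 4.9, 0, -6.5, 0, 0, 0]]])

```text
clock: 13.0
eef_pos: [604.0, 87.0, 261.1]
tcp_rot: [3.139, 0.006, -0.125]
contact_force: [-16.6, 0.7, 11.4]
opening: 0.122
```

```bash
python3 arc.py 34 36 38 39 40 41
```

```text
13.0 [604.00546878  86.95316216 261.10656706] [ 3.13933341  0.00562166 -0.12533717] [-16.57622872   0.73186187  11.37847386] [0.08588002 2.7267106  0.01362646] 0.12187382868168153
case [-18.75262201  -0.7467332  261.10656706] grasp rel hinge -138.75262201080437 158.10656706194976
ang now 34.15594370763313
34.0 [0.2, -0.0, 0.31] [0.13, 0.32, 0.15]
36.0 [0.75, 0.0, -0.16] [0.13, 0.32, 0.15]
38.0 [1.31, 0.0, -0.61] [0.13, 0.32, 0.15]
39.0 [1.6, 0.01, -0.83] [0.13, 0.32, 0.15]
40.0 [1.89, 0.01, -1.04] [0.13, 0.32, 0.15]
41.0 [2.19, 0.01, -1.25] [0.13, 0.32, 0.15]
```

There is about 20 N of force, mostly outward from the hinge. I'll let it settle and read again.

apply_moves(targets=[[[-1, 0, 0, 0, 0, 0, 0], [-1, 0, 0, 0, 0, 0, 0], [-1, 0, 0, 0, 0, 0, 0]]])

```text
clock: 13.3
eef_pos: [603.9, 86.9, 261.3]
tcp_rot: [3.139, 0.006, -0.125]
contact_force: [-4.1, 0.6, -0.1]
opening: 0.118
```

```bash
python3 arc.py 34 36 38 39 40 41; python3 - <<'E'
from h import *
from rig import r
S=r.grab_frame("scene")
cv2.imwrite("pics/k5.png",cv2.resize(S["pixels"][110:260,270:410,::-1],None,fx=4,fy=4,interpolation=cv2.INTER_CUBIC))
E
```

```text
13.3 [603.93074584  86.94493115 261.31997987] [ 3.13938005  0.00579877 -0.12537795] [-4.05267164  0.56878876 -0.10922225] [ 0.07350084  0.66787693 -0.00117421] 0.1183928724511506
case [-18.82568296  -0.76443531 261.31997987] grasp rel hinge -138.8256829584999 158.31997987035913
ang now 34.179305221337444
34.0 [0.21, -0.0, 0.34] [0.13, 0.33, 0.15]
36.0 [0.76, 0.0, -0.13] [0.13, 0.33, 0.15]
38.0 [1.32, 0.0, -0.59] [0.13, 0.33, 0.15]
39.0 [1.61, 0.01, -0.8] [0.13, 0.33, 0.15]
40.0 [1.9, 0.01, -1.02] [0.13, 0.33, 0.15]
41.0 [2.19, 0.01, -1.23] [0.13, 0.33, 0.15]
```

View pics/k5.png

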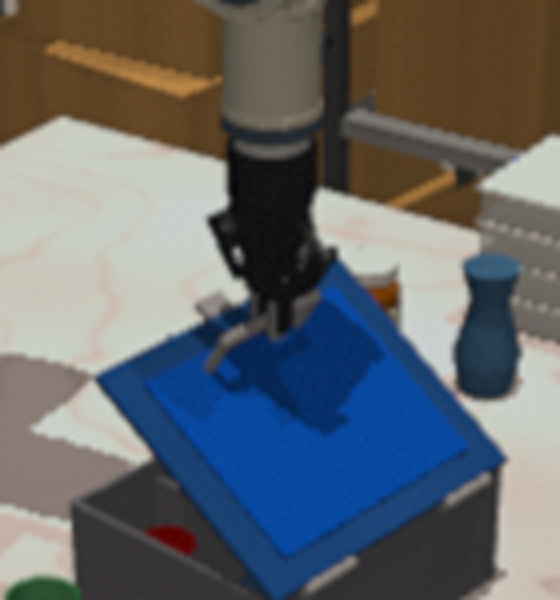

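The lid is up with the bar in the jaws and the hook is clear. The force settled to 4 N, so the 20 N was transient. I'll continue slowly towards 40°, then measure the lid's angle with the cameras.

apply_moves(targets=[[[-1, 0.3, 0, -0.27, 0, 0, 0], [-1, 0.6, 0, -0.52, 0, 0, 0], [-1, 0.9, 0, -0.76, 0, 0, 0], [-1, 1.2, 0, -1.0, 0, 0, 0], [-1, 1.5, 0, -1.22, 0, 0, 0], [-1, 1.7, 0, -1.36, 0, 0, 0], [-1, 1.7, 0, -1.36, 0, 0, 0], [-1, 1.7, 0, -1.36, 0, 0, 0]]])

```text
clock: 14.15
eef_pos: [620.6, 84.8, 275.4]
tcp_rot: [3.139, 0.007, -0.125]
contact_force: [-6.9, 0.6, 2.9]
opening: 0.12
```

```bash
cat > ang.py <<'E'
from h import *
from rig import r
S=r.grab_frame("scene");S0=pickle.load(open("scene0.pkl","rb"))
def corner(f,cond):
    m=mask(f,100,130,(270,160,400,270),s=110,v=40); c=max(cv2.findContours(m,0,1)[0],key=cv2.contourArea)
    q=cv2.approxPolyDP(cv2.convexHull(c),5,True)[:,0]; return q
def ang(f,uv,y,zc=10):  # corner (-242,y,zc) in hinge frame
    o,d=ray(f,uv); o=RC.T@(o-C)-[120,0,122]; d=RC.T@d; p=o+d*(y-o[1])/d[1]
    return p.round(1),np.hypot(p[0],p[2]).round(1),np.degrees(np.arctan2(p[2],-p[0])-np.arctan2(zc,242)).round(2)
for f in(S0,S):
    q=corner(f,0); print(q.tolist())
    for u in q: print(u,ang(f,u+.0,-152),ang(f,u+.0,152))
E
python3 ang.py; python3 arc.py 39 40 41
```

```text
[[394, 224], [338, 260], [288, 234], [344, 203]]
[394 224] (array([ 214.8, -152. ,  222.8]), np.float64(309.5), np.float64(131.59)) (array([ -5.5, 152. ,   1.1]), np.float64(5.7), np.float64(9.32))
[338 260] (array([   2.8, -152. ,    3.9]), np.float64(4.8), np.float64(123.43)) (array([-275.3,  152. , -277.4]), np.float64(390.8), np.float64(-47.58))
[288 234] (array([-231.2, -152. ,    5.3]), np.float64(231.2), np.float64(-1.06)) (array([-573. ,  152. , -275.6]), np.float64(635.8), np.float64(-28.06))
[344 203] (array([  27.7, -152. ,  221.3]), np.float64(223.1), np.float64(94.77)) (array([-243.6,  152. ,   -0.8]), np.float64(243.6), np.float64(-2.54))
[[397, 175], [394, 226], [340, 260], [332, 256], [298, 200], [357, 172]]
[397 175] (array([ 215.3, -152. ,  373.8]), np.float64(431.3), np.float64(117.57)) (array([ -5. , 152. , 193.2]), np.float64(193.3), np.float64(86.15))
[394 226] (array([ 215.2, -152. ,  216.5]), np.float64(305.3), np.float64(132.47)) (array([ -5. , 152. ,  -6.9]), np.float64(8.6), np.float64(-56.37))
[340 260] (array([  11.5, -152. ,    7.9]), np.float64(13.9), n
[... 290 characters left out ...]
np.float64(235.1), np.float64(40.34)) (array([-498.7,  152. ,  -79.4]), np.float64(505.0), np.float64(-11.42))
[357 172] (array([  76.4, -152. ,  338.6]), np.float64(347.1), np.float64(100.36)) (array([-181.6,  152. ,  148.4]), np.float64(234.5), np.float64(36.89))
14.2 [620.5533468   84.80877542 275.41105693] [ 3.13923826  0.00672524 -0.12536402] [-7.22782083 -0.30148871  3.11899761] [ 0.04018245  1.29270703 -0.00393296] 0.11886090438579977
case [ -2.06638662  -0.76122788 275.41105693] grasp rel hinge -122.06638661727452 172.41105693480029
ang now 40.12743208363172
39.0 [-0.06, -0.0, 0.61] [0.14, 0.39, 0.15]
40.0 [0.23, -0.0, 0.4] [0.14, 0.39, 0.15]
41.0 [0.53, 0.0, 0.19] [0.14, 0.39, 0.15]
```

```bash
cat > ang2.py <<'E'
from h import *
from rig import r
S=r.grab_frame("scene");S0=pickle.load(open("scene0.pkl","rb"))
def P(f,uv,y):
    o,d=ray(f,uv); o=RC.T@(o-C)-[120,0,122]; d=RC.T@d; return o+d*(y-o[1])/d[1]
def run(f,a,b,y):
    big=dict(f); m=mask(f,100,130,(270,160,400,270),s=110,v=40)
    c=max(cv2.findContours(m,0,1)[0],key=cv2.contourArea)[:,0].astype(float)
    a,b=np.array(a,float),np.array(b,float); L=np.linalg.norm(b-a); u=(b-a)/L; n=np.array([-u[1],u[0]])
    t=(c-a)@u; k=(t>.12*L)&(t<.88*L)&(abs((c-a)@n)<4); q=c[k].astype(np.float32)
    vx,vy,x0,y0=cv2.fitLine(q,cv2.DIST_HUBER,0,.01,.01).ravel()
    v=np.array([vx,vy]);p0=np.array([x0,y0]); v*=np.sign(v@u)
    A,B=P(f,p0-v*L/3,y),P(f,p0+v*L/3,y)
    w=B-A; print(k.sum(),A.round(1),B.round(1),np.degrees(np.arctan2(-w[2],w[0])).round(2))
run(S0,(288,234),(338,260),-152); run(S0,(344,203),(394,224),152)
run(S,(298,200),(332,256),-152); run(S,(357,172),(394,226),152)
cv2.imwrite("pics/k6.png",cv2.resize(S["pixels"][110:270,260:410,::-1],None,fx=3.75,fy=3.75,interpolation=cv2.INTER_CUBIC))
E
python3 ang2.py
```

```text
38 [-184.4 -152.     2.7] [ -28.3 -152.     3.2] -0.18
38 [-183.2  152.     3. ] [-27.3 152.    1.2] 0.68
42 [-149.7 -152.   133.1] [ -42.  -152.    39.6] 40.98
42 [-160.2  152.   135.2] [-39.2 152.   35.1] 39.59
```

View pics/k6.png

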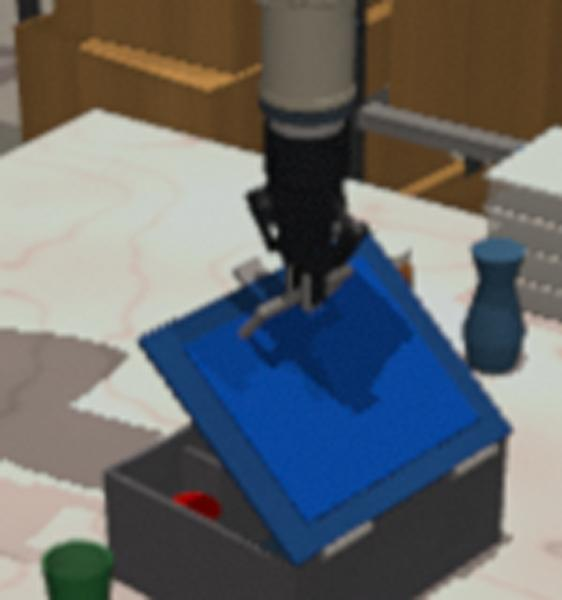

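The lid stands open in the gripper. The two side-edge angles are 41.0° and 39.6°, about 40° on average. I'll hold and check that it stays steady.

apply_moves(targets=[[[-1, 0, 0, 0, 0, 0, 0], [-1, 0, 0, 0, 0, 0, 0], [-1, 0, 0, 0, 0, 0, 0], [-1, 0, 0, 0, 0, 0, 0], [-1, 0, 0, 0, 0, 0, 0], [-1, 0, 0, 0, 0, 0, 0], [-1, 0, 0, 0, 0, 0, 0], [-1, 0, 0, 0, 0, 0, 0]]])

```text
clock: 15.05
eef_pos: [620.6, 84.8, 275.5]
tcp_rot: [3.139, 0.007, -0.125]
contact_force: [-4.2, -0.6, 0.5]
opening: 0.124
```

```bash
python3 arc.py 40; python3 ang2.py; python3 - <<'E'
from h import *
from rig import r
T=r.grab_frame("top")
for n,bx,hh,z in(("redvase",(185,240,225,275),(170,8),75),("green",(325,250,355,275),(40,90),60)):
    m=mask(T,*hh,bx); ys,xs=np.nonzero(m); print(n,onz(T,(xs.mean(),ys.mean()),z))
E
```

```text
15.05 [620.55074708  84.78485455 275.45066045] [ 3.13918709  0.00666008 -0.12535089] [-4.21411032 -0.63872414  0.46075991] [ 0.06652859  0.93397303 -0.03479521] 0.1239154521354888
case [ -2.06591156  -0.78528491 275.45066045] grasp rel hinge -122.06591155944945 172.4506604486648
ang now 40.133743070176045
40.0 [0.23, -0.0, 0.4] [0.14, 0.38, 0.15]
38 [-184.4 -152.     2.7] [ -28.3 -152.     3.2] -0.18
38 [-183.2  152.     3. ] [-27.3 152.    1.2] 0.68
42 [-136.6 -152.   122.1] [ -29.5 -152.    28.4] 41.18
42 [-160.2  152.   135.2] [-39.2 152.   35.1] 39.59
redvase [526.05266215 324.86692985  75.        ]
green [ 493.92316778 -107.67131418   60.        ]
```

The green reading moved in the top view, although nothing went near the cup. I'll check it in the scene view.

```bash
python3 - <<'E'
from h import *
from rig import r
S=r.grab_frame("scene");S0=pickle.load(open("scene0.pkl","rb"));T=r.grab_frame("top");T0=pickle.load(open("top0.pkl","rb"))
for f,bx in((S0,(265,245,295,290)),(S,(265,245,295,290)),(T0,(325,250,355,275)),(T,(325,250,355,275))):
    m=mask(f,40,90,bx); ys,xs=np.nonzero(m); print(len(xs),xs.mean(),ys.mean(),xs.min(),xs.max(),ys.min(),ys.max())
cv2.imwrite("pics/t6.png",cv2.resize(T["pixels"][170:330,130:370,::-1],None,fx=3,fy=3))
E
```

```text
343 280.72594752186586 266.536443148688 272 289 255 279
343 280.6997084548105 266.5743440233236 272 289 255 279
6 342.5 264.0 336 347 256 272
1 335.0 269.0 335 335 269 269
```

View pics/t6.png

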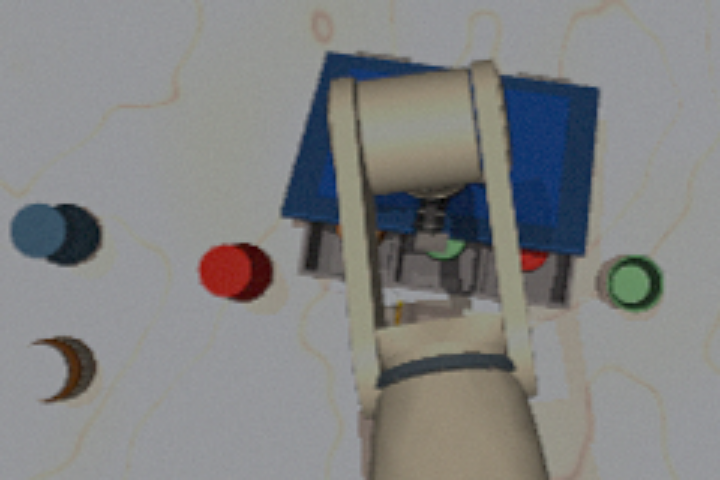

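The cup hasn't moved: its scene-view mask matches the start to 0.05 px, and the top mask had only 1–6 pixels of noise. The top view shows the lid open with vases and cups standing in their places. I'm handing in.

```bash
python3 -c "
from rig import r
print(r.sense()['clock']); r.sign_off()"
```

```text
15.25
the job is handed in; nothing more can be done
```

The job is handed in at 15.3 s. The knob is free, the catch is slid to its end, and the gripper is holding the lid steady by the bar at about 40°.

- **Knob and catch:** I turned the knob counter-clockwise until it reached its stop. I then slid the catch about 55 mm until it hit its end stop, at roughly 15 N. My first release may have pulled the catch back by about 1 mm, so I regripped, pushed it home again and opened while still pushing.
- **Lid angle:** The two side edges in the scene image read 41.2° and 39.6°. The arm's position gives between 39.2° and 41.0°, depending on where the bar sits in the pads, so the angle is certain to about 1°.
- **Steadiness:** Over the last 0.9 s of holding, the arm moved less than 0.1 mm, and the force was about 4 N. I saw a brief 20 N during the lift, which settled.
- **Stock:** The red vase and green cup are where they started. The blue vase and jar look undisturbed. I did not recheck the white bowl and carton, but the arm went nowhere near them.
- **Check that disagreed:** The top-camera reading for the green cup seemed to shift by about 30 mm. It came from a faulty colour mask of 1 to 6 pixels; the scene view shows the cup unmoved to within 0.05 pixel.

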